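# Screw the grinding jar's lid down to snug

### The arm

A 6-joint arm with a two-finger parallel gripper is mounted at the origin on a cart in front of the work surface, level with it; the furniture and walls round the work are solid. World frame = base frame: x ahead of the robot, y to its left, z up, the work surface at z = 0. Lengths are in m, angles in rad, forces in N, time in s.
With the tool pointing down it reaches from about 0.25 to 0.775 m from the base axis. Payload 4 kg.
Tool frame: the origin (TCP) lies midway between the tips of the shut fingers; the grasp point (between the pads) lies 19 mm behind it (env.hold_point_z is the distance from the TCP to the grasp point, in m); z points along the fingers, y is the direction in which the jaws open and shut (so a half turn about z gives the same grasp; the last joint's range is limited). The gripper opens to 94 mm and grips with 3 to 60 N. Pads are 16 mm wide; open, the fingers measure 119 mm over their backs; the gripper's body (75 mm by 177 mm) begins 78 mm behind the grasp point.
Start: joints at [-1.217, 0.087, 1.371, -0, 1.684, -0.103], TCP at [0.243, -0.494, 0.175] pointing down, gripper open.
Joint ranges: [-3.1, 3.1], [-0.76, 2.03], [0.27, 2.55], [-1.08, 4.22], [0.17, 2.65], [-2.57, 2.57]. Speed limits (rad/s): [2.79, 2.79, 3.14, 3.14, 3.14, 3.14].

### API

Orientations are given as a unit quaternion [x, y, z, w].
In Python, from bench import env gives the robot as it stands. The module is installed in compiled form; this text tells all that it offers.
- The arm moves only by the tool apply_moves, never from a script. Its argument "commands" is a list of rows, each a list of 3 entries, a list of its own where there are three numbers: the shift along the world's x, y, z in m, then the turn about the world's z in rad, then the closure, from 0 (fully open) to 1 (shut). In form: [[[tx, ty, tz], turn, claw], ...]. A call has 1 to 20 rows; each row shifts and turns the pose as measured when the row begins; what a row does not reach is not made up. A row lasts 1/8 s, in which the tool goes at most 62.5 mm and 10.7 degrees, less where a joint would pass 70% of its speed; a pose out of reach is approached as far as the arm can. A call is refused whole if a number of a shift passes 0.0625 or a number of a turn 0.188, either way. A call with a gripper value outside its range is refused whole. The fingers move at their own pace and stop on an object; "grip_force" is the grip in N (left out, the last holds). Time passes only in rows, so rows that do not move let the fingers close. It gives the time, the measured TCP pose, the force and the opening at its end, in the units of the state.
- env.sense(): the state, without advancing time (a new reading comes with each control period).
- env.read_camera(name): name is "scene" or "top" or "wrist"; returns the picture (420x560x3 uint8, red, green, blue); there is no depth.
- env.camera_info(name): a dict with "intrinsics" (3x3 intrinsics, pixels), "rvec" (rotation vector, rad) and "tvec" (3), from world to camera coordinates, as OpenCV has them. Camera axes: x right, y down, z forward; pixel columns grow to the right and rows downward; lengths in m; the calibration is good to about 2 mm. A picture is of the moment at which its call begins: read the wrist's pose just before it. camera_info takes no time and is no camera call; for the wrist camera it gives the pose at the moment of the call.
- env.close_job(): hands the job in, once; it reports no verdict.
The state is a dict: "time": time; "joint_positions": joint angles; "qvel": joint speeds; "joint_torque": joint torques, N m; "ee_pos": TCP position; "ee_rot": TCP orientation; "wrist_force": force on the tool from outside, world axes, zero at the start; "ft_torque": the same for the moment, N m; "width": finger opening in m.
Only numpy, scipy, OpenCV 4.12 (cv2) and the standard library are available. Lean on these libraries where they do the work, as an engineer would, in place of code of your own. Each camera call takes 0.05 s, during which the arm holds its last target.

### The job

Two grinding jars with screw lids are bolted to the worktop; the lid of the wide, squat one has been left loose. Turn that lid clockwise (seen from above) by its grip bar until it is snug - the resistance rises and the bar points at the two raised marks on the jar's rim - then stop, without overtightening it past the marks, and let go. Leave the lid of the tall, slim jar as it is.

Things in the scene. Friction and masses are not known exactly. Their poses are not given: they have to be found in the camera images.
- wide_jar: The wide, squat steel grinding jar, bolted down by a 110 mm square plate; it cannot move. Origin: underside centre, on the lid's axis; z up. Its rim, 96 mm across, 58 mm above the worktop, carries two raised black marks (11 x 6 mm) at opposite sides, on the jar's x axis. Its 68 mm round aluminium lid turns in place (no height change); the lid's flat top is 76 mm above the worktop.
- wide_jar_grip (a point): Where to grip that lid: on its turning axis, 100 mm above the worktop. A black upright bar, 62 mm long, 18 mm thick, 36 mm high, stands across the middle of the lid; this point lies 25 mm above the lid's flat top and 11 mm below the bar's top. x runs along the bar (grip across y, its thickness; the two ends are alike), z is up.
- wide_jar_thread (a joint): Thread angle of the wide jar's lid, rad: how far the lid must still turn clockwise (seen from above) until it meets its seal. Starts at 0.45 to 0.85 and falls to a stop at 0 as the lid is screwed down, against a steady drag of 0.07 N m. At 0 the bar still stands 0.25 rad short of the marks.
- wide_jar_lid (a joint): Further turn of the lid against its seal, rad, once the thread is at 0: starts at 0 and goes negative as the lid is turned on clockwise. Torque while turning jumps to 0.11 N m, then rises 0.4 N m per rad (less at standstill). At -0.25 (0.21) the bar points at the marks: properly snug. It can be turned on; beyond -0.45 it is overtightened. Let go at -0.25 it stays; from further it springs back to about -0.27.
- slim_jar_bar_end (a point): End of the top edge of the grip bar on the OTHER jar, the tall slim one (rim 68 mm, lid 44 mm across, bar 40 x 18 mm, bar top 144 mm above the worktop; bolted down on an 84 mm square plate); 20 mm off that lid's axis. That lid also turns and is to be left as it is. Either jar may be the left one.
Things that resemble listed ones, but are neither listed nor needed, are in the scene too. Leave any purple look-alike of the wide_jar alone.

How it is judged:
At the end, for the whole second after the job is handed in: The wide jar's lid is at rest and snug on its seal (the thread home at 0): its bar stands within 10 degrees (0.175 rad) short of the marks on the rim, or not more than 12 degrees (0.21 rad) past them (value of joint wide_jar_lid between -0.46 and -0.075 rad and velocity of joint wide_jar_lid between -0.05 and 0.05 rad/s and value of joint wide_jar_thread below 0.03 rad); the robot touches nothing.
It fails at once if the wide jar's lid is overtightened: turned more than 12 degrees (0.21 rad) past the marks (value of joint wide_jar_lid below -0.46 rad).
It fails at once if the slim jar's lid is turned (its bar end moved by more than 6 mm) (distance of slim_jar_bar_end from where it was at the start of the episode above 0.006 m).
It also fails if it takes over 32 s, if anything falls off the work surface, if the arm or the gripper's body presses on something with over 40 N, if the wrist force passes 120 N, or if a joint passes its speed limit or range.

## Working session

There is one attempt and no reset: what is moved stays moved. The work goes in short steps, Python scripts to look and compute and a tool call to move; the robot and the scene stay as the last step left them, time stands still between calls to the robot, and variables do not carry over. Pictures are saved under pics/ and viewed, and the job is handed in when it is done.

Besides the shell and the picture viewer there is one more tool, called after "Call:" in YAML: its name, and indented under it one key for each argument. apply_moves: Moves the arm, as the interface text tells. Its arguments: {"type":"object","properties":{"commands":{"type":"array"},"grip_force":{"type":"number"}},"required":["commands"]}

```bash
mkdir -p pics
cat > h.py <<'E'
from bench import env
import numpy as np, cv2
def cam(n):
    i=env.camera_info(n);K=np.array(i["intrinsics"],float);R=cv2.Rodrigues(np.array(i["rvec"],float))[0];t=np.array(i["tvec"],float).ravel()
    return K,R,t
def ray(c,uv):
    K,R,t=c;d=R.T@np.linalg.inv(K)@np.array([uv[0],uv[1],1.]);return -R.T@t,d/np.linalg.norm(d)
def atz(c,uv,z):
    o,d=ray(c,uv);return o+d*(z-o[2])/d[2]
def proj(c,p):
    K,R,t=c;q=K@(R@np.array(p)+t);return q[:2]/q[2]
def tri(obs):
    A=0;b=0
    for c,uv in obs:
        o,d=ray(c,uv);M=np.eye(3)-np.outer(d,d);A=A+M;b=b+M@o
    p=np.linalg.solve(A,b);return p,[np.round(proj(c,p)-uv,1) for c,uv in obs]
def snap(n,f):
    c=cam(n);im=env.read_camera(n)[:,:,::-1].copy();cv2.imwrite('pics/'+f,im);return c,im
E
python3 - <<'E'
from h import *
for n in("scene","top","wrist"):
    c,im=snap(n,n+'0.png');print(n,-c[1].T@c[2])
s=env.sense();print(s["time"],s["ee_pos"],s["ee_rot"],s["width"],s["wrist_force"])
E
```

```text
scene [-0.23446415  1.04649607  0.80573424]
top [0.23280969 0.22249524 1.4873045 ]
wrist [ 0.30866297 -0.46189754  0.38361424]
0.15 [ 0.24242566 -0.49316269  0.17416501] [ 9.74028964e-01  2.26421815e-01 -1.10206680e-04 -8.52376407e-04] 0.09418818239461993 [-0.96969281 -0.0890988  -1.11087339]
```

View pics/scene0.png

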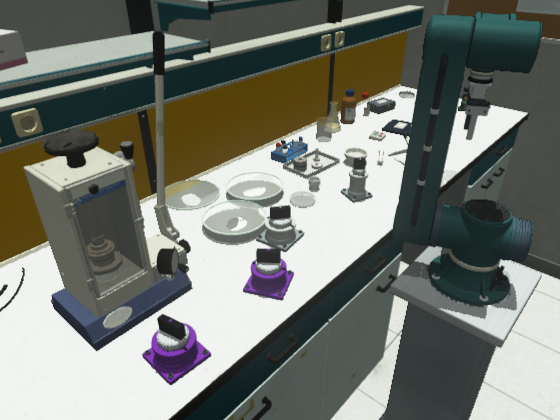

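View pics/top0.png

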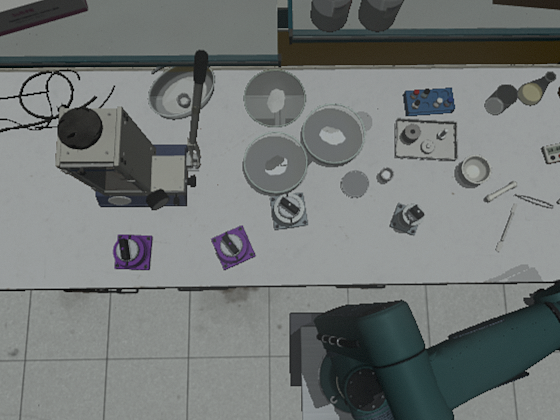

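View pics/wrist0.png

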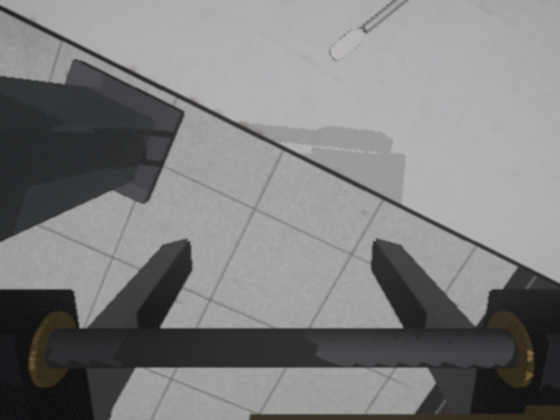

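Candidates in the top view: a grey squat jar at (290,209), a grey slim jar at (408,217), and purple look-alikes at (234,245) and (131,250). By the description I choose the grey squat one at (290,209). Next I'll check it in close crops.

Run:
```python
from h import *
a=cv2.imread('pics/top0.png')[180:240,260:340];b=cv2.imread('pics/scene0.png')[195:255,240:320]
cv2.imwrite('pics/crop0.png',np.vstack([cv2.resize(x,(400*1,300),interpolation=cv2.INTER_CUBIC) for x in(a,b)]))
c=cam('top');print(atz(c,(289,208),.1),atz(c,(408,215),.13))
```

```text
[0.50786505 0.18799454 0.1       ] [ 0.47621076 -0.16678084  0.13      ]
```

View pics/crop0.png

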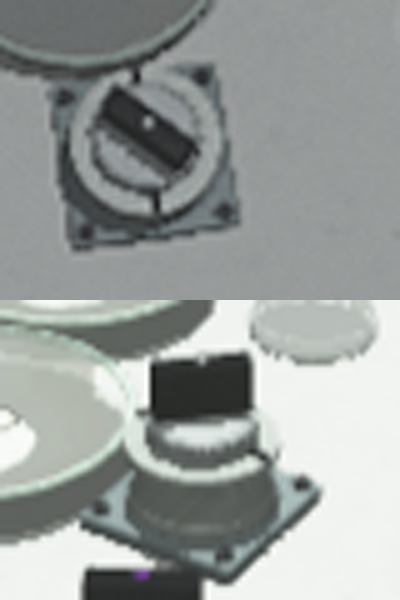

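The crop confirms it: steel squat jar, black bar, two black marks on the rim near crop (138,75) and (157,200). The bar is about 46° counter-clockwise of the marks. Moving above it now.

Call:
apply_moves:
  commands:
    - [[0.02,0.05,0.02],0.04,0]
    - [[0.02,0.055,0.015],0.04,0]
    - [[0.02,0.055,0.015],0.04,0]
    - [[0.02,0.058,0],0.04,0]
    - [[0.02,0.058,0],0.04,0]
    - [[0.02,0.058,0],0.04,0]
    - [[0.02,0.058,0],0.04,0]
    - [[0.02,0.058,0],0.04,0]
    - [[0.02,0.058,0],0.04,0]
    - [[0.02,0.058,0],0.04,0]
    - [[0.02,0.058,0],0.04,0]
  grip_force: 40

```text
time: 1.52
ee_pos: [0.4615, 0.1436, 0.2209]
ee_rot: [0.9, 0.436, 0.001, -0.003]
wrist_force: [1.3, -0.9, -0.4]
width: 0.0943
```

Call:
apply_moves:
  commands:
    - [[0.02,0.02,0],0.03,0]
    - [[0.01,0.01,0],0,0]
    - [[0,0,0],0,0]

```text
time: 1.9
ee_pos: [0.4914, 0.1781, 0.2189]
ee_rot: [0.892, 0.452, -0.002, -0.003]
wrist_force: [-0.5, -1.0, 0.0]
width: 0.0941
```

Run:
```python
from h import *
c,im=snap('wrist','w1.png');np.savez('pics/w1.npz',K=c[0],R=c[1],t=c[2])
s=env.sense();print(s["time"],s["ee_pos"],s["ee_rot"],s["joint_positions"]);print(proj(c,[.508,.188,.1]),proj(c,s["ee_pos"]))
```

```text
1.95 [0.49119628 0.17761829 0.21903026] [ 0.89194254  0.45213575 -0.00149678 -0.00308857] [0.23450053 0.02414123 1.35060751 0.00542026 1.77118888 0.86804155]
[289.61538494 173.80655741] [280.09732919 236.55328792]
```

View pics/w1.png

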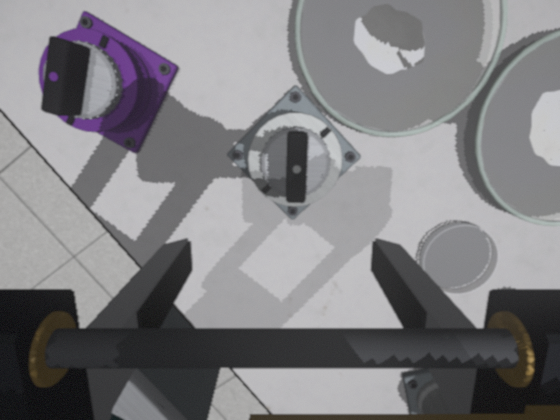

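The wrist view shows the grey jar with its bar-top dot at about (296,169) and marks at about (325,132) and (265,188). The purple jar is at (70,75), and a glass dish sits to the upper right. I'll zoom in to measure.

Run:
```python
from h import *
a=cv2.imread('pics/w1.png')[80:225,220:370]
cv2.imwrite('pics/crop1.png',cv2.resize(a,None,fx=4,fy=4,interpolation=cv2.INTER_CUBIC))
```

```text
(no output)
```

View pics/crop1.png

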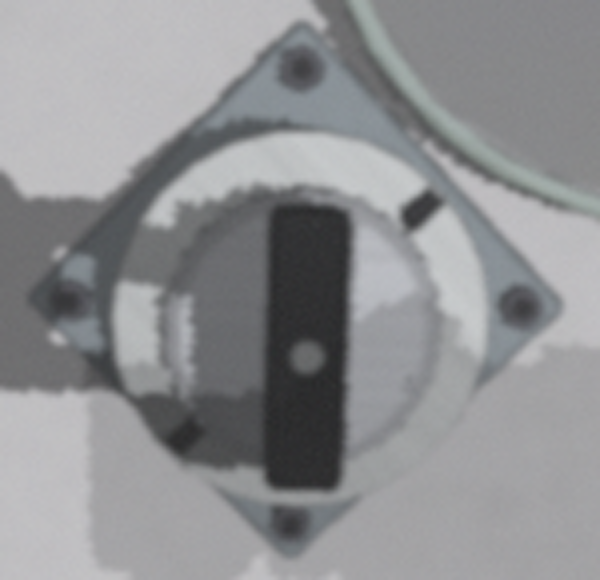

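Run:
```python
from h import *
d=np.load('pics/w1.npz');w=(d['K'],d['R'],d['t']);t=cam('top');s=cam('scene')
f=lambda u,v:(220+(u+.5)/4-.5,80+(v+.5)/4-.5)
dot=f(307,357); ut=(260+150.5/5-.5,180+122.5/5-.5); us=(240+203/5-.5,195+57/5-.5)
print(tri([(w,dot),(t,ut)]),tri([(w,dot),(t,ut),(s,us)]))
print('dot z.111',atz(w,dot,.111),atz(t,ut,.111))
m1=atz(w,f(423,210),.06);m2=atz(w,f(184,434),.06);print(m1,m2,(m1+m2)/2,np.linalg.norm(m1-m2),np.arctan2(*(m1-m2)[1::-1]))
g=[f(304,500),f(291,522)]
# bolts on plate
P=[atz(w,f(*q),.01) for q in((301,68),(522,306),(291,522),(68,300))];print('plate centre',np.mean(P,0))
b1=atz(w,f(304.5,487),.111);dt=atz(w,dot,.111);print('bar',b1,np.linalg.norm(b1-dt)*2,np.arctan2(*(dt-b1)[1::-1]))
# edge dirs left and right long edges of top
for a,b in(((268,487),(270,225)),((341,487),(349,225))):
    A=atz(w,f(*a),.111);B=atz(w,f(*b),.111);print(np.arctan2(*(B-A)[1::-1]))
e=env.sense();from scipy.spatial.transform import Rotation as Ro
R=Ro.from_quat(e["ee_rot"]).as_matrix();print('toolx',np.arctan2(R[1,0],R[0,0]),R[:,2],e["ee_pos"])
```

```text
(array([0.51705331, 0.18800246, 0.11191003]), [array([1.9, 1.1]), array([-0.6,  0.3])]) (array([0.51727809, 0.18814017, 0.11145161]), [array([2. , 0.8]), array([-0.6,  0.2]), array([ 0.2, -0. ])])
dot z.111 [0.51625229 0.1896313  0.111     ] [0.51804009 0.18624204 0.111     ]
[0.55736247 0.19503626 0.06      ] [0.47597442 0.18471933 0.06      ] [0.51666845 0.1898778  0.06      ] 0.0820393400148208 0.12608968244680907
plate centre [0.51612886 0.1894745  0.01      ]
bar [0.49880296 0.16624634 0.111     ] 0.05835530436225925 0.9297461485665037
0.9347245289603869
0.9250551014084176
toolx 0.9383222752331377 [-0.00546299  0.00415616 -0.99997644] [0.49119628 0.17761829 0.21903026]
```

The top height triangulates to 0.111–0.112 m, which matches the text's 0.111. The axis is at (0.5165, 0.189), the bar at 0.93 rad and the marks at 0.126 rad, so about 0.80 rad remain to turn. That fits: 0.25 plus a thread of 0.55. The tool is already aligned with the bar, so I align xy and descend.

Call:
apply_moves:
  commands:
    - [[0.025,0.011,0],-0.01,0.45]
    - [[0,0,0],0,0.45]
    - [[0,0,-0.02],0,0.45]
    - [[0,0,0],0,0.45]

```text
time: 2.45
ee_pos: [0.5143, 0.1835, 0.2006]
ee_rot: [0.896, 0.444, -0.002, -0.002]
wrist_force: [0.4, 0.0, -0.7]
width: 0.0575
```

Call:
apply_moves:
  commands:
    - [[0.002,0.0055,-0.03],0.01,0.45]
    - [[0,0,-0.03],0,0.45]
    - [[0,0,0],0,0.45]

```text
time: 2.82
ee_pos: [0.5162, 0.187, 0.1443]
ee_rot: [0.894, 0.448, 0.001, -0.002]
wrist_force: [0.4, -0.7, 0.7]
width: 0.0518
```

Run:
```python
from h import *
c,im=snap('wrist','w2.png')
s=env.sense();print(s["time"],s["ee_pos"],s["ee_rot"],s["width"]);print(proj(c,[.5165,.189,.111]),proj(c,s["ee_pos"]))
```

```text
2.875 [0.51741302 0.18734169 0.14627195] [ 0.89414497  0.44776662  0.00293567 -0.00109857] 0.051968649311637936
[278.81833023 217.52987869] [281.21720534 235.20614297]
```

View pics/w2.png

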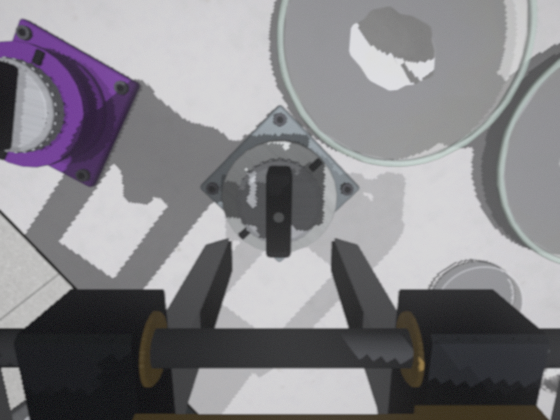

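The dot at (278,217) matches the prediction, and the bar is centred between the fingers. Descending and gripping.

Call:
apply_moves:
  commands:
    - [[-0.001,0.002,-0.03],0,0.45]
    - [[0,0,-0.027],0,0.45]
    - [[0,0,0],0,0.45]

```text
time: 3.25
ee_pos: [0.5203, 0.1896, 0.0968]
ee_rot: [0.894, 0.447, 0.009, 0.0]
wrist_force: [0.7, -0.0, 0.6]
width: 0.0519
```

Call:
apply_moves:
  commands:
    - [[-0.004,-0.001,-0.008],0,0.45]
    - [[-0.001,0,-0.004],0,0.45]
    - [[0,0,0],0,0.45]

```text
time: 3.62
ee_pos: [0.5178, 0.189, 0.0898]
ee_rot: [0.894, 0.447, 0.014, 0.001]
wrist_force: [-0.2, 0.4, 2.0]
width: 0.0517
```

Call:
apply_moves:
  commands:
    - [[-0.002,0,-0.007],0,0.45]
    - [[-0.001,0,-0.002],0,0.45]

```text
time: 3.88
ee_pos: [0.5152, 0.1892, 0.0812]
ee_rot: [0.894, 0.447, 0.014, 0.001]
wrist_force: [0.2, -0.2, 0.7]
width: 0.0517
```

Call:
apply_moves:
  commands:
    - [[0.001,0,0.002],0,0.8]
    - [[0,0,0],0,1]
    - [[0,0,0],0,1]
    - [[0,0,0],0,1]
    - [[0,0,0],0,1]
  grip_force: 50

```text
time: 4.5
ee_pos: [0.5163, 0.1892, 0.0832]
ee_rot: [0.894, 0.447, 0.014, 0.001]
wrist_force: [0.5, -1.3, 0.1]
width: 0.0057
```

Run:
```python
from h import *
s=env.sense();print(s)
```

```text
{'time': 4.5, 'joint_positions': array([0.24580629, 0.09906312, 1.54147894, 0.00340403, 1.47250783,
       0.88913138]), 'qvel': array([ 0.00131246, -0.00055336, -0.00196806,  0.00089609,  0.00116562,
       -0.00065786]), 'joint_torque': array([-5.53780064e-04, -3.37221658e+01, -2.94755083e+01,  7.26779597e-02,
       -1.63885150e-01,  1.66731170e-03]), 'ee_pos': array([0.51632373, 0.18921989, 0.08323523]), 'ee_rot': array([0.89435934, 0.44711837, 0.01430002, 0.00142959]), 'wrist_force': array([ 0.48899733, -1.25527321,  0.10786302]), 'ft_torque': array([-0.0608061 ,  0.01022196, -0.01692112]), 'width': 0.005676256066503679}
```

The opening is 5.7 mm where the bar should hold it at 18 mm, so I'm looking.

Run:
```python
from h import *
c,im=snap('wrist','w3.png');a=im[100:300,160:400]
c2,b=snap('scene','s3.png');b=b[180:270,220:340]
print(proj(c,[.5165,.189,.111]),env.sense()["width"],c[1],-c[1].T@c[2])
cv2.imwrite('pics/crop3.png',np.vstack([cv2.resize(x,(560,w),interpolation=cv2.INTER_CUBIC) for x,w in((im,420),)]))
cv2.imwrite('pics/crop3b.png',cv2.resize(b,(720,540),interpolation=cv2.INTER_CUBIC))
```

```text
[281.04656746 251.83548739] 0.000890400805697431 [[ 0.79939019 -0.60062494  0.01500032]
 [-0.58751197 -0.77622611  0.22869787]
 [-0.125718   -0.1916317  -0.97338188]] [0.55509164 0.24484201 0.29451363]
```

View pics/crop3.png

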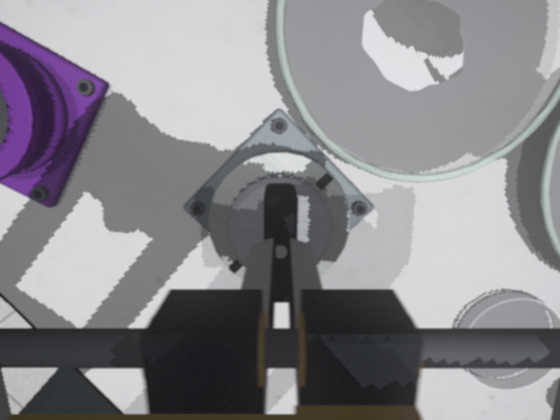

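View pics/crop3b.png

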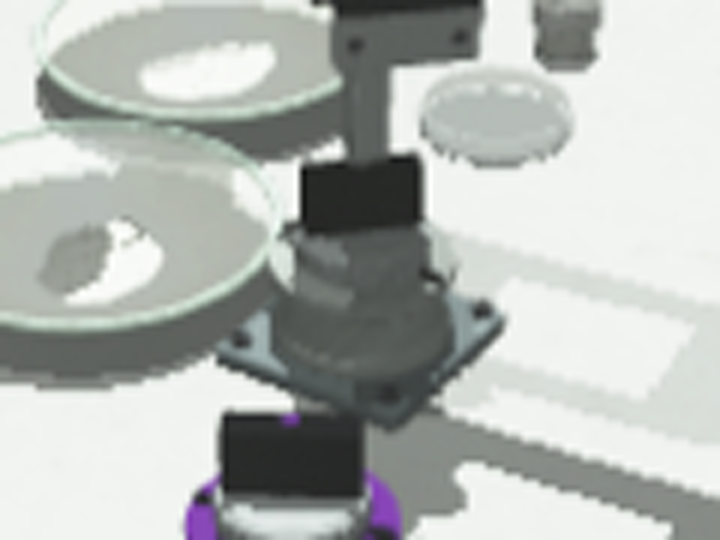

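Run:
```python
from h import *
a=cv2.imread('pics/w3.png')[160:310,200:360];b=cv2.imread('pics/s3.png')[150:250,250:330]
g=lambda x:np.uint8(255*(x/255.)**.5)
print(proj(cam('scene'),[.5163,.1892,.083]),proj(cam('scene'),[.5165,.189,.111]),env.sense()["width"],env.sense()["time"])
cv2.imwrite('pics/crop4.png',np.hstack([cv2.resize(g(a),(420,394),interpolation=cv2.INTER_CUBIC),cv2.resize(g(b),(315,394),interpolation=cv2.INTER_CUBIC)]))
```

```text
[280.2987795 214.2126243] [280.27877354 206.22280942] 0.000890400805697431 4.6
```

View pics/crop4.png

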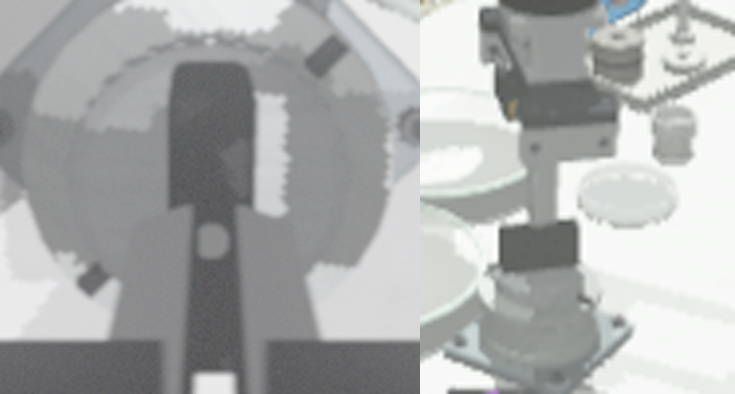

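Run:
```python
from h import *
from scipy.spatial.transform import Rotation as Ro
c=cam('wrist');s=env.sense();R=Ro.from_quat(s["ee_rot"]).as_matrix();p=s["ee_pos"];print(c[0],s["width"],s["qvel"])
im=cv2.imread('pics/w3.png');im=np.uint8(255*(im/255.)**.5)
u=np.array([np.cos(.93),np.sin(.93),0]);v=np.array([-u[1],u[0],0]);o=np.array([.5165,.189,0])
for z,col in((.111,(0,0,255)),(.076,(0,255,0))):
    P=[proj(c,o+a*.031*u+b*.009*v+[0,0,z]) for a,b in((1,1),(1,-1),(-1,-1),(-1,1))]
    cv2.polylines(im,[np.int32(np.round(P))],1,col)
for h in (0,.028,.06):   # finger edges if 18mm / 1mm apart
  for y in(-.009,.009,-.0215,.0215):
    q=proj(c,p+R@[.0,y,-h]);print(h,y,q);cv2.circle(im,tuple(np.int32(np.round(q))),1,(255,0,255),-1)
cv2.imwrite('pics/crop5.png',cv2.resize(im[150:350,180:380],(600,600),interpolation=cv2.INTER_NEAREST))
S=cam('scene');b=cv2.imread('pics/s3.png')
for h in (0,.028,.06,.078,.097):
  print(h,proj(S,p+R@[0,0,-h]))
```

```text
[[366.40254393   0.         281.16439028]
 [  0.         366.40254393 206.45556782]
 [  0.           0.           1.        ]] 0.000890400805697431 [-7.24726427e-04 -1.84808911e-03  1.12383723e-03  9.78001318e-04
 -3.41691011e-05  2.08365141e-03]
0 -0.009 [265.03069883 235.68624122]
0 0.009 [294.8468759  235.67301149]
0 -0.0215 [244.32651493 235.69542786]
0 0.0215 [315.55404921 235.66382352]
0.028 -0.009 [262.75837997 253.10017301]
0.028 0.009 [296.73653056 253.08594199]
0.028 -0.0215 [239.16438306 253.11005484]
0.028 0.0215 [320.33440969 253.07605852]
0.06 -0.009 [259.23724064 280.08444936]
0.06 0.009 [299.66474557 280.06907587]
0.06 -0.0215 [231.16533218 280.09512435]
0.06 0.0215 [327.74214988 280.05839879]
0 [280.29549218 214.1501073 ]
0.028 [280.53485728 206.26036595]
0.06 [280.81518717 197.02037944]
0.078 [280.97614892 191.71490037]
0.097 [281.148686   186.02788518]
```

View pics/crop5.png

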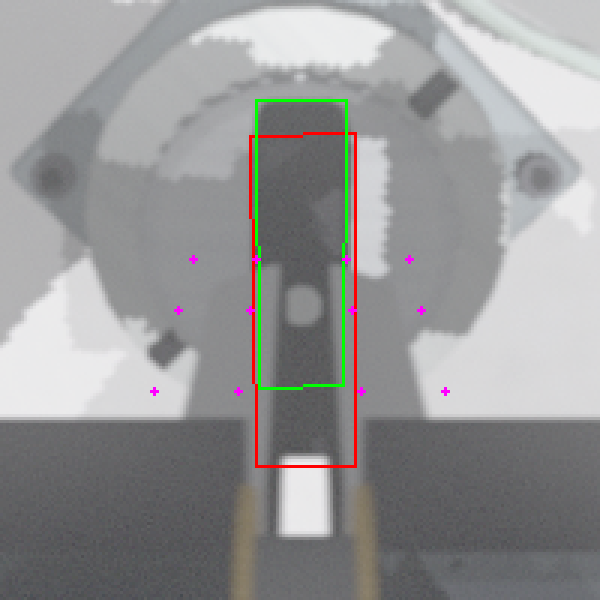

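Fingers closed unimpeded and seem to occlude the bar's top, so they may be sitting above it. I'll reopen and check the fingertip height in the scene view.

Call:
apply_moves:
  commands:
    - [[0,0,0],0,0.4]
    - [[0,0,0],0,0.4]
    - [[0,0,0],0,0.4]
    - [[0,0,0],0,0.4]
    - [[0,0,0],0,0.4]

```text
time: 5.22
ee_pos: [0.5163, 0.1892, 0.0832]
ee_rot: [0.894, 0.447, 0.014, 0.001]
wrist_force: [0.7, -0.2, 0.1]
width: 0.0475
```

Run:
```python
from h import *
from scipy.spatial.transform import Rotation as Ro
c,im=snap('scene','s4.png');s=env.sense();R=Ro.from_quat(s["ee_rot"]).as_matrix();p=s["ee_pos"];print(p,s["width"],s["time"],s["wrist_force"])
w,iw=snap('wrist','w4.png')
for side in(-1,1):
  for h in(0,.028,.097):
    q=proj(c,p+R@[0,side*(s["width"]/2+.006),-h]);print(side,h,q)
g=lambda x:np.uint8(255*(x/255.)**.5)
cv2.imwrite('pics/crop6.png',np.hstack([cv2.resize(g(im[150:250,240:320]),(400,500),interpolation=cv2.INTER_CUBIC),cv2.resize(g(iw[160:320,200:328+0]),(400,500),interpolation=cv2.INTER_CUBIC)]))
```

```text
[0.51627708 0.18919019 0.08320527] 0.05137324245633708 5.275 [ 0.858281   -0.70759739 -0.79858787]
-1 0 [282.52906342 219.91290662]
-1 0.028 [282.79873873 211.93379342]
-1 0.097 [283.49084361 191.4558968 ]
1 0 [278.16772829 208.61665447]
1 0.028 [278.3783745  200.81501849]
1 0.097 [278.91814243 180.82380676]
```

View pics/crop6.png

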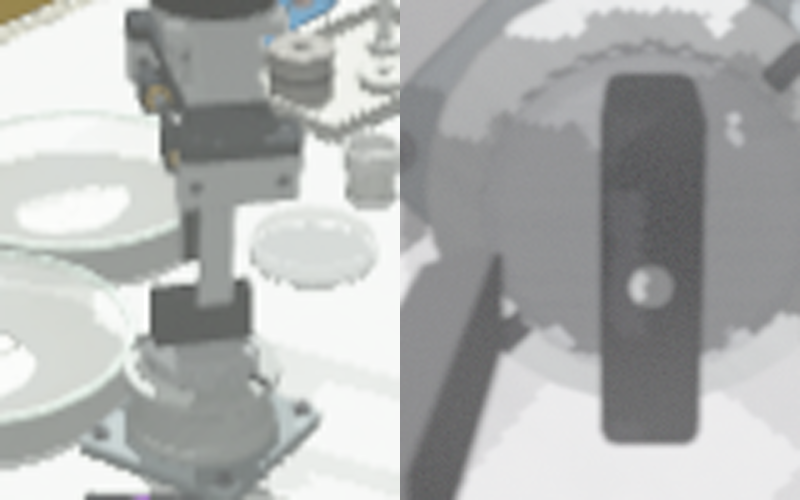

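The near fingertip is at scene pixel (283.6, 210.5), where a tip at the reported TCP would be at row 220. The real tips therefore stand about 30 mm above the reported TCP, at bar-top level, and I need to go about 28 mm lower, gently.

Call:
apply_moves:
  commands:
    - [[0,0,-0.01],0,0.4]
    - [[0,0,-0.008],0,0.4]
    - [[0,0,-0.006],0,0.4]
    - [[0,0,0],0,0.4]

```text
time: 5.82
ee_pos: [0.5155, 0.189, 0.0565]
ee_rot: [0.894, 0.447, 0.013, 0.001]
wrist_force: [0.2, -1.1, 0.2]
width: 0.0561
```

Run:
```python
from h import *
from scipy.spatial.transform import Rotation as Ro
c,im=snap('scene','s5.png');s=env.sense();R=Ro.from_quat(s["ee_rot"]).as_matrix();p=s["ee_pos"];print(p,s["ee_rot"],s["width"],s["time"],s["wrist_force"])
w,iw=snap('wrist','w5.png')
for h in(0,.028):
    q=proj(c,p+R@[0,-1*(s["width"]/2+.006),-h]);print(h,q)
print(proj(w,[.5165,.189,.111]))
g=lambda x:np.uint8(255*(x/255.)**.5)
cv2.imwrite('pics/crop7.png',np.hstack([cv2.resize(g(im[150:250,240:320]),(400,500),interpolation=cv2.INTER_CUBIC),cv2.resize(g(iw[160:320,216:344]),(400,500),interpolation=cv2.INTER_CUBIC)]))
```

```text
[0.51576559 0.18908259 0.05692609] [0.89436175 0.44713371 0.01366677 0.00131139] 0.056437536630225674 5.875 [0.29768527 0.13000828 0.29486387]
0 [282.8521961  227.80530382]
0.028 [283.11294098 219.98501485]
[282.52695422 271.05985143]
```

View pics/crop7.png

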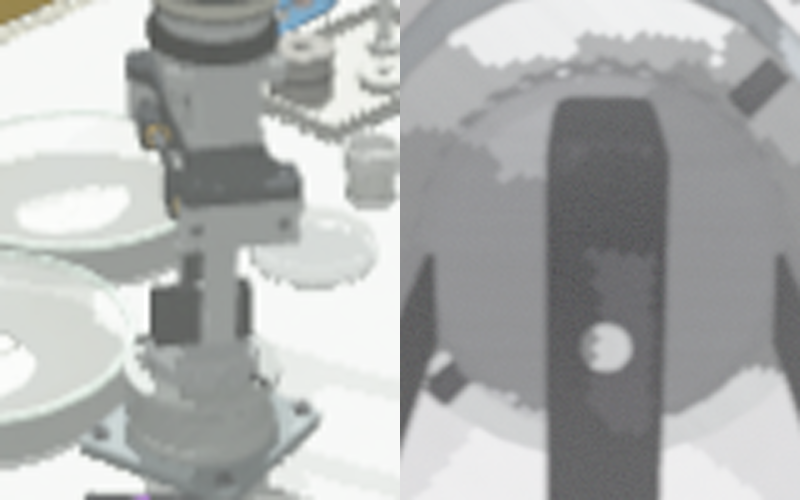

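The tips are now beside the bar, about 23 mm below its top, and it is centred between them. Closing.

Call:
apply_moves:
  commands:
    - [[0,0,0],0,0.8]
    - [[0,0,0],0,1]
    - [[0,0,0],0,1]
    - [[0,0,0],0,1]
    - [[0,0,0],0,1]
  grip_force: 50

```text
time: 6.55
ee_pos: [0.5163, 0.1899, 0.0586]
ee_rot: [0.894, 0.447, 0.015, 0.001]
wrist_force: [-2.0, 0.8, 0.3]
width: 0.0178
```

Run:
```python
from h import *
s=env.sense();print(s["ee_pos"],s["ee_rot"],s["width"],s["wrist_force"],s["ft_torque"],2*np.arctan2(s["ee_rot"][1],s["ee_rot"][0]),s["joint_positions"])
```

```text
[0.51627765 0.18987135 0.05857417] [0.89434581 0.44713097 0.01478691 0.00090272] 0.017813776014022356 [-2.04242459  0.77413487  0.29690718] [ 0.26598575  0.42415427 -0.03459649] 0.927220198689308 [0.24612499 0.1149039  1.57463131 0.00466892 1.42279103 0.88908019]
```

Gripped at 17.8 mm. The tool is at 0.927 rad and the target is about 0.12. Turning clockwise in stages.

Call:
apply_moves:
  commands:
    - [[0,0,0],-0.1,1]
    - [[0,0,0],-0.1,1]
    - [[0,0,0],-0.1,1]
    - [[0,0,0],0,1]

```text
time: 7.05
ee_pos: [0.5161, 0.1898, 0.0586]
ee_rot: [0.952, 0.305, 0.014, 0.003]
wrist_force: [-0.4, -0.6, 0.7]
width: 0.0178
```

Run:
```python
from h import *
s=env.sense();print(s["ee_pos"],s["ee_rot"],s["width"],s["wrist_force"],s["ft_torque"],2*np.arctan2(s["ee_rot"][1],s["ee_rot"][0]))
```

```text
[0.51607263 0.18984401 0.05859504] [0.95229976 0.30480792 0.01436992 0.00328739] 0.017833128216817356 [-0.38895252 -0.61287493  0.67652068] [ 0.12455556  0.10858513 -0.02834243] 0.6195430399438074
```

Call:
apply_moves:
  commands:
    - [[0,0,0],-0.1,1]
    - [[0,0,0],-0.1,1]
    - [[0,0,0],-0.1,1]
    - [[0,0,0],0,1]

```text
time: 7.55
ee_pos: [0.5159, 0.1899, 0.0586]
ee_rot: [0.987, 0.159, 0.014, 0.005]
wrist_force: [-0.4, -1.2, 0.6]
width: 0.0177
```

Run:
```python
from h import *
s=env.sense();print(s["ee_pos"],s["ee_rot"],s["width"],s["wrist_force"],s["ft_torque"],2*np.arctan2(s["ee_rot"][1],s["ee_rot"][0]))
w,iw=snap('wrist','w6.png');g=lambda x:np.uint8(255*(x/255.)**.5)
cv2.imwrite('pics/crop8.png',cv2.resize(g(iw[140:340,180:380]),(600,600),interpolation=cv2.INTER_CUBIC))
```

```text
[0.51589749 0.18985303 0.05860872] [0.98722386 0.15867175 0.0135516  0.00535505] 0.017665694535920026 [-0.35656671 -1.22252223  0.61614554] [ 0.12916659  0.17114677 -0.02536729] 0.31872456310373737
```

View pics/crop8.png

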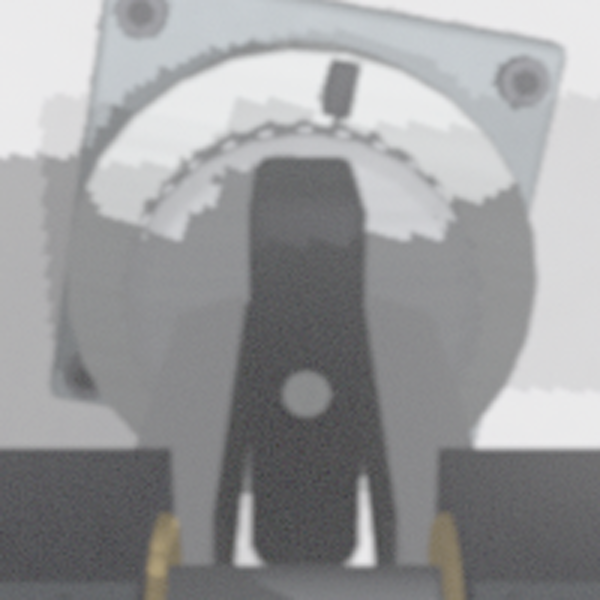

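The lid is following. The mark at crop (340,88) sits about 0.2 rad clockwise of the bar, which agrees with the computed 0.193. Turning about 0.21 more.

Call:
apply_moves:
  commands:
    - [[0,0,0],-0.07,1]
    - [[0,0,0],-0.07,1]
    - [[0,0,0],-0.06,1]
    - [[0,0,0],0,1]

```text
time: 8.1
ee_pos: [0.5158, 0.1899, 0.0586]
ee_rot: [0.998, 0.062, 0.013, 0.007]
wrist_force: [-0.6, 1.0, 1.0]
width: 0.0179
```

Run:
```python
from h import *
s=env.sense();print(s["ee_pos"],s["ee_rot"],s["width"],s["wrist_force"],s["ft_torque"],2*np.arctan2(s["ee_rot"][1],s["ee_rot"][0]))
w,iw=snap('wrist','w7.png');g=lambda x:np.uint8(255*(x/255.)**.5)
cv2.imwrite('pics/crop9.png',cv2.resize(g(iw[140:340,180:380]),(600,600),interpolation=cv2.INTER_CUBIC))
f=lambda u,v:(180+(u+.5)/3-.5,140+(v+.5)/3-.5)
```

```text
[0.5157944  0.1898649  0.05862826] [0.99798308 0.06181191 0.01288437 0.00656117] 0.017907918939003575 [-0.5937028   0.96398177  0.96572753] [0.1527299  0.1071653  0.01524808] 0.12371563224994449
```

View pics/crop9.png

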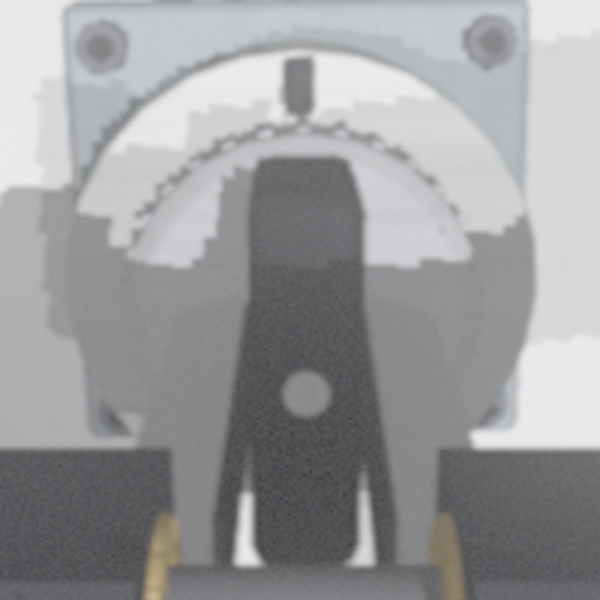

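The bar points at the mark at crop (299,85), with the tool at 0.124 against the mark's 0.126. Letting go.

Call:
apply_moves:
  commands:
    - [[0,0,0],0,0.45]
    - [[0,0,0],0,0.45]
    - [[0,0,0],0,0.45]
    - [[0,0,0],0,0.45]
    - [[0,0,0.03],0,0.45]
    - [[0,0,0.04],0,0.45]
    - [[0,0,0.04],0,0.45]
    - [[0,0,0.03],0,0.45]
    - [[0,0,0],0,0.45]

```text
time: 9.28
ee_pos: [0.5148, 0.1889, 0.2013]
ee_rot: [0.998, 0.063, 0.012, 0.007]
wrist_force: [0.3, 0.3, -0.7]
width: 0.0517
```

Run:
```python
from h import *
s=env.sense();print(s["ee_pos"],s["width"],s["wrist_force"],s["time"])
w,iw=snap('wrist','w8.png');np.savez('pics/w8.npz',K=w[0],R=w[1],t=w[2])
print(proj(w,[.5165,.189,.111]))
cv2.imwrite('pics/crop10.png',cv2.resize(iw[120:270,205:355],(600,600),interpolation=cv2.INTER_CUBIC))
```

```text
[0.5147683  0.18888785 0.20125681] 0.051658262881886914 [ 0.30791992  0.25173847 -0.65696759] 9.275
[278.80162752 201.52384193]
```

View pics/crop10.png

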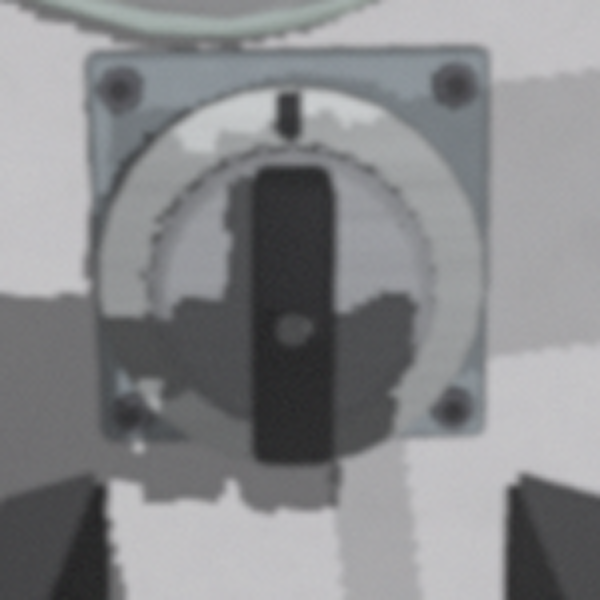

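Run:
```python
from h import *
d=np.load('pics/w8.npz');w=(d['K'],d['R'],d['t'])
f=lambda u,v:(205+(u+.5)/4-.5,120+(v+.5)/4-.5)
for a,b in(((255,455),(254,185)),((330,455),(332,185))):
    A=atz(w,f(*a),.111);B=atz(w,f(*b),.111);print('bar',np.arctan2(*(B-A)[1::-1]))
dt=atz(w,f(293,330),.111);m=atz(w,f(289,115),.06);print('dot',dt,'mark',m,np.arctan2(*(m-dt)[1::-1]))
P=[atz(w,f(*q),.01) for q in((121,89),(455,84),(453,409),(131,412))];c=np.mean(P,0);print(c,np.arctan2(*((P[0]+P[1])-(P[2]+P[3]))[1::-1]),np.arctan2(*(m-c)[1::-1]))
```

```text
bar 0.12133076505544892
bar 0.12245521829517998
dot [0.5158897  0.18971096 0.111     ] mark [0.5565704 0.1953592 0.06     ] 0.13796119823839223
[0.51533574 0.18966348 0.01      ] 0.13557329432847579 0.1372609157572409
```

Run:
```python
from h import *
c,im=snap('top','t9.png');s=env.sense();print(s["time"],s["wrist_force"])
print(env.close_job())
```

```text
9.375 [ 0.04821242 -0.48892151 -0.6656785 ]
the job is handed in; nothing more can be done
None
```

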